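# Lift the long leveller out of the filling bin

### The arm

A 6-joint arm with a two-finger parallel gripper is mounted at the origin on the work surface. World frame = base frame: x ahead of the robot, y to its left, z up, the work surface at z = 0. Lengths are in m, angles in rad, forces in N, time in s.
With the tool pointing down it reaches from about 0.375 to 0.9 m from the base axis. Payload 3.1 kg.
Tool frame: the origin (TCP) lies between the finger pads; the fingertips stand 22 mm ahead of it and the grasp point (between the pads) lies 3 mm ahead of it; z points along the fingers, y is the direction in which the jaws open and shut (so a half turn about z gives the same grasp; the last joint's range is limited). The gripper opens to 85 mm and grips with 20 to 120 N. Pads are 22 mm wide; open, the fingers measure 114 mm over their backs; the gripper's body (76 mm by 85 mm) begins 54 mm behind the grasp point. The pads swing forward as they close: fully open they stand 13 mm farther back than shut.
Start: joints at [-1.329, 0.527, 1.433, -0, 1.181, -0.178], TCP at [0.255, -0.57, 0.253] pointing down, gripper open.
Joint ranges: [-3.08, 3.08], [-0.75, 2.2], [0.22, 2.44], [-1.43, 4.57], [0, 2.65], [-2.85, 2.85]. Speed limits (rad/s): [2.79, 2.79, 3.14, 3.14, 3.14, 3.14].

### API

Orientations are given as a unit quaternion [x, y, z, w].
In Python, from station import status, snapshot, manip gives the robot as it stands.
- The arm moves only by the tool move_arm, never from a script. Its argument "plan" is a list that holds one entry, the list of rows, each a list of 7 numbers: the turn, a rotation vector about the tool's x, y, z scaled (see below), then the shift along the tool's x, y, z scaled (see below), then the closure, from 0 (fully open) to 1 (shut). A call has exactly 8 rows; each row is the pose to reach, as a shift and turn from the pose commanded when the call began, along the tool's axes at that moment; what a row does not reach only later rows make up. The controller multiplies each number of a shift by 100 mm and each number of a turn by pi/4 rad. A row lasts 1/8 s, in which the tool goes at most 62.5 mm and 10.7 degrees, less where a joint would pass 70% of its speed; a pose out of reach is approached as far as the arm can. A call with a number of a shift or a turn outside -1 to 1 is refused whole. A call with a gripper value outside its range is refused whole. The fingers move at their own pace and stop on an object; "force" is the grip in N (left out, the last holds). Time passes only in rows, so rows that repeat a pose let the fingers close, or fill a call up. It gives the time, the measured TCP pose, the force and the opening at its end, in the units of the state.
- status.sense(): the state, without advancing time (a new reading comes with each control period).
- snapshot(name): name is "side" or "top" or "wrist"; returns a dict with "img" (480x640x3 uint8, red, green, blue), "depth" (480x640 float32, m along the optical axis (not along the pixel's ray), 0 where there is no reading), "mtx" (3x3 intrinsics, pixels), "k1" (the pictures are not rectified: a ray, as slopes to the right and down, at radius r is drawn at 1 + k1 r^2 times it, then the intrinsics apply), "T" (4x4, takes a point from camera to world coordinates). Camera axes: x right, y up, looking along -z (the intrinsics and any distortion apply to the point x, -y, -z); pixel columns grow to the right and rows downward; lengths in m; the calibration is good to about 2 mm. A picture is of the moment at which its call begins.
- manip.sign_off(): hands the job in, once; it reports no verdict.
The state is a dict: "t": time; "q": joint angles; "qd": joint speeds; "tau": joint torques, N m; "tcp_pos": TCP position; "tool_rot": TCP orientation; "force": force on the tool from outside, world axes, zero at the start; "ft_torque": the same for the moment, N m; "finger_gap": opening from 0.0 (shut) to 1.0 (fully open).
Only numpy, scipy, OpenCV 4.12 (cv2) and the standard library are available. Lean on these libraries where they do the work, as an engineer would, in place of code of your own. Each camera call takes 0.05 s, during which the arm holds its last target. There are 200 camera calls.

### The job

The long substrate leveller lies in the filling bin under its steel frame, and its blade is longer than the feed mouth: take it by its orange post, tilt it so that one end comes up through the mouth first, and bring it all the way out without forcing it against the bin. Finish while still holding it, level and motionless, right above the mouth and well clear of the frame, and leave the bottle, the jar and the tape roll where they stand.

Things in the scene. Friction and masses are not known exactly. Their poses are not given: they have to be found in the camera images.
- bin: Fixed filling bin: cream slotted crate, outer 416 mm (its y) x 256 (x), inside 400 x 240; inner floor 6 mm above the table. On it a steel frame plate, from 120 to 126 mm above the table (bolt heads 4 mm more), 266 x 426 mm, with one central rectangular mouth 220 mm (y) x 180 (x). Origin: centre of the underside on the table, z up; yaw within 20 degrees.
- mouth (a point): Centre of the feed mouth, level with the top of the steel frame (126 mm above the table); axes as the bin's.
- leveller: Loose leveller, 0.3 kg: aluminium blade 300 mm (its y) x 40 (x) x 8, on its middle an orange post 26 (x) x 40 (y) mm, top 125 mm above the blade's underside. Origin: centre of that underside; z up the post, y along the blade. Starts flat on the bin's floor, within 7 degrees of the bin's y, post standing in the mouth, rising 5 mm above the frame, blade ends under the frame.
- grip (a point): Point on the post's axis, 105 mm above the blade's underside (20 mm below the post's top): pinch the post here across its 26 mm sides (leveller's x).
- end_a (a point): Middle of the blade's end face on its +y side, 150 mm from the post's axis, at half the blade's thickness.
- end_b (a point): Middle of the blade's end face on its -y side, 150 mm from the post's axis, at half the blade's thickness.
- spray_bottle: Bystander: white bottle with blue cap, 64 mm across, 150 mm high, standing on the table beside the bin. Origin: centre of its underside.
- spawn_jar: Bystander: amber glass jar with white lid, 80 mm across, 110 mm high, standing on the table beside the bin. Origin: centre of its underside.
- tape_roll: Bystander: green roll of tape lying flat, 100 mm across, 45 mm high. Origin: centre of its underside.

How it is judged:
On the way:
1. the blade stands tilted through the mouth: one end above the steel frame, the other still below it (((height (world z) of end_a above 0.135 m and height (world z) of end_b below 0.11 m) or (height (world z) of end_b above 0.135 m and height (world z) of end_a below 0.11 m))), for 0.1 s.
At the end, for the whole second after the job is handed in: The leveller is held still in the fingers, touching neither the bin nor the bystanders, its post within 11 degrees of upright, both blade ends at least 20 mm above the top of the steel frame, its middle within 120 mm of the mouth's centre seen from above (height (world z) of each of end_a, end_b above 0.146 m and angle between leveller's own z axis and vertical below 0.2 rad and horizontal distance between leveller and mouth below 0.12 m and contact force between the fingers and leveller above 1 N and linear speed of leveller below 0.03 m/s and angular speed of leveller below 0.2 rad/s and contact force between leveller and bin below 0.2 N and contact force between leveller and spray_bottle below 0.2 N and contact force between leveller and spawn_jar below 0.2 N and contact force between leveller and tape_roll below 0.2 N); the arm keeps its last pose, push and grip.
It fails at once if the spray bottle is pushed more than 30 mm or tipped (distance of spray_bottle from where it was at the start of the episode above 0.03 m or angle between spray_bottle's own z axis and vertical above 0.5 rad).
It fails at once if the spawn jar is pushed more than 30 mm or tipped (distance of spawn_jar from where it was at the start of the episode above 0.03 m or angle between spawn_jar's own z axis and vertical above 0.5 rad).
It fails at once if the tape roll is pushed more than 30 mm or tipped (distance of tape_roll from where it was at the start of the episode above 0.03 m or angle between tape_roll's own z axis and vertical above 0.5 rad).
It fails at once if the leveller is forced against the bin or its steel frame (over 60 N) (contact force between leveller and bin above 60 N).
It also fails if it takes over 35 s, if anything falls off the work surface, if the arm or the gripper's body presses on something with over 40 N, if the wrist force passes 120 N, or if a joint passes its speed limit or range.

## Working session

There is one attempt and no reset: what is moved stays moved. The work goes in short steps, Python scripts to look and compute and a tool call to move; the robot and the scene stay as the last step left them, time stands still between calls to the robot, and variables do not carry over. Pictures are saved under pics/ and viewed, on a budget of 10 in all, crops included, one or two more only if the job needs it, and the job is handed in when it is done.

Besides the shell and the picture viewer there is one more tool, called after "Emit:" as name(argument=value, ...) on one line, values as JSON. move_arm: Moves the arm, as the interface text tells. Its arguments: {"type":"object","properties":{"plan":{"type":"array"},"force":{"type":"number"}},"required":["plan"]}

```bash
mkdir -p pics; cat > h.py <<'E'
import numpy as np, cv2
from station import status, snapshot, manip
from scipy.spatial.transform import Rotation as R
def cloud(s):
    h,w=s['depth'].shape; K=s['mtx']
    u,v=np.meshgrid(np.arange(w),np.arange(h))
    pts=np.stack([u,v],-1).reshape(-1,1,2).astype(np.float64)
    p=pts.reshape(-1,2); d=np.stack([(p[:,0]-K[0,2])/K[0,0],(p[:,1]-K[1,2])/K[1,1]],1)
    x=d.copy()
    for _ in range(15): x=d/(1+s['k1']*(x**2).sum(1,keepdims=True))
    z=s['depth'].reshape(-1).astype(float)
    c=np.stack([x[:,0]*z,-x[:,1]*z,-z,np.ones_like(z)],1)
    W=(c@s['T'].T)[:,:3]; W[z==0]=np.nan
    return W.reshape(h,w,3)
def save(s,n): cv2.imwrite('pics/'+n,s['img'][:,:,::-1])
E
python3 - <<'E'
from h import *
print(status.sense())
a=snapshot('top');b=snapshot('side')
for s,n in((a,'top'),(b,'side')):
    np.savez(n+'.npz',**s); print(n,s['T'].round(3).tolist(),s['k1'])
cv2.imwrite('pics/a.png',cv2.resize(np.hstack([a['img'],b['img']])[:,:,::-1],(800,300)))
save(a,'top0.png')
W=cloud(a);hsv=cv2.cvtColor(a['img'],cv2.COLOR_RGB2HSV)
m=(hsv[...,0]<20)&(hsv[...,1]>150)&(hsv[...,2]>120)
P=W[m]; print(len(P),np.nanmin(P,0),np.nanmax(P,0))
E
```

```text
{'t': 0.0, 'q': array([-1.32847411e+00,  5.28475896e-01,  1.43390311e+00,  2.45116232e-05,
        1.18140895e+00, -1.78508472e-01]), 'qd': array([-0.00065172, -0.00183923, -0.00032889,  0.00065598, -0.00148762,
        0.00186751]), 'tau': array([-5.48944372e-04, -4.42353451e+01, -1.78026688e+01, -1.99551041e-04,
        8.35466024e-03,  5.06027135e-06]), 'tcp_pos': array([ 0.25518848, -0.5697943 ,  0.25232734]), 'tool_rot': array([ 9.77944633e-01,  2.08861414e-01, -2.36892922e-05, -1.09745713e-03]), 'force': array([-0.0609957 , -0.49116603, -0.18196188]), 'ft_torque': array([-0.00790093, -0.02324273, -0.02230452]), 'finger_gap': 0.9960854813335366}
top [[-0.029, 0.985, -0.171, 0.222], [-1.0, -0.029, 0.005, 0.002], [-0.0, 0.171, 0.985, 1.53], [0.0, 0.0, 0.0, 1.0]] -0.15117686423456353
side [[-0.702, 0.529, -0.477, -0.176], [-0.712, -0.501, 0.492, 0.677], [0.021, 0.685, 0.728, 1.14], [0.0, 0.0, 0.0, 1.0]] -0.022760525979096235
114 [ 0.55620424 -0.09422633  0.12295967] [ 0.58236885 -0.0581794   0.13788351]
```

View pics/top0.png

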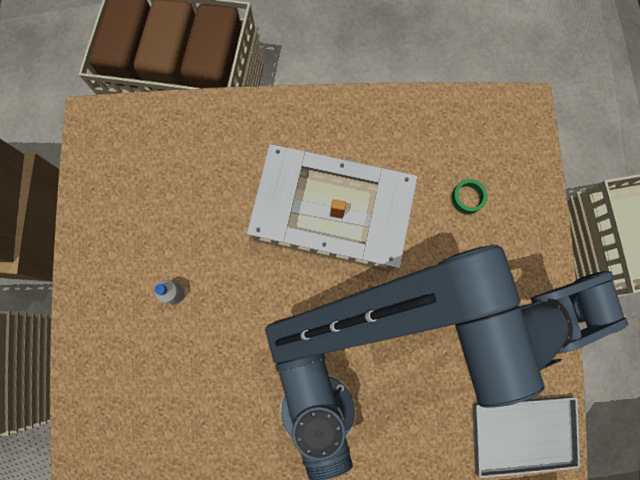

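The top view shows the frame around (333,205), the post at (338,208), the bottle at (167,292) and the tape roll at (470,197). The jar isn't visible, so it's probably hidden by the arm. Next I'll measure these and check the side view.

```bash
python3 - <<'E'
from h import *
a=dict(np.load('top.npz'));b=dict(np.load('side.npz'))
for s,n in((a,'top'),(b,'side')):
    W=cloud(s);I=s['img'];hsv=cv2.cvtColor(I,cv2.COLOR_RGB2HSV)
    box=(W[...,0]>.35)&(W[...,0]<.8)&(abs(W[...,1]+.08)<.32)
    m=box&(W[...,2]>.112)&(W[...,2]<.138)&(hsv[...,1]<60)
    nl,L,st,_=cv2.connectedComponentsWithStats(m.astype(np.uint8)); k=1+np.argmax(st[1:,4]); m=L==k
    P=W[m]; r=cv2.minAreaRect(P[:,:2].astype(np.float32)*1000); print(n,'frame',r,np.median(P[:,2]),len(P))
    o=box&(hsv[...,0]<20)&(hsv[...,1]>150)&(hsv[...,2]>110)&(W[...,2]>.11)
    t=o&(W[...,2]>.1245); Q=W[t]
    print('post top',len(Q),np.nanmean(Q,0),cv2.minAreaRect(Q[:,:2].astype(np.float32)*1000))
    bl=box&(W[...,2]>.008)&(W[...,2]<.022)&(hsv[...,1]<40)
    c=np.array(r[0])/1000
    bl&=(np.hypot(W[...,0]-c[0],W[...,1]-c[1])<.11)
    Q=W[bl]; print('blade',len(Q), cv2.minAreaRect(Q[:,:2].astype(np.float32)*1000) if len(Q)>5 else '')
    for nm,h0,h1,s0 in(('blue',100,130,120),('green',45,85,100),('amber',8,25,120)):
        q=W[(hsv[...,0]>h0)&(hsv[...,0]<h1)&(hsv[...,1]>s0)&(W[...,2]>.03)&(W[...,0]<1)]
        if len(q): print(nm,len(q),np.median(q,0),q.min(0),q.max(0))
save(b,'side0.png')
E
```

```text
top frame ((573.50146484375, -61.07374572753906), (428.7022399902344, 267.3457946777344), 75.84968566894531) 0.12655048026897497 9386
post top 111 [ 0.56915536 -0.07601967  0.13113768] ((569.5660400390625, -76.20864868164062), (36.78058624267578, 23.173582077026367), 82.03396606445312)
blade 1564 ((585.0363159179688, -64.25894165039062), (218.41859436035156, 154.25485229492188), 74.4552001953125)
blue 117 [0.34563342 0.4061374  0.15050083] [-0.07530254 -0.53374996  0.11626354] [0.36509387 0.42308747 0.77839628]
green 428 [ 0.6088331  -0.47511777  0.04500374] [ 0.5607844  -0.52312559  0.03004379] [ 0.66053387 -0.42307286  0.05390375]
amber 232 [ 0.56195968 -0.07490002  0.12863411] [ 0.16282969 -0.39532497  0.0306642 ] [0.58236885 0.09154451 0.81948891]
side frame ((571.512939453125, -58.38519287109375), (429.2453308105469, 273.4601135253906), 75.61323547363281) 0.12604652028446528 6426
post top 0 [nan nan nan] ((0.0, 0.0), (0.0, 0.0), 0.0)
blade 264 ((606.1837158203125, -91.80176544189453), (173.7882080078125, 93.32913208007812), 73.6645278930664)
blue 124 [0.34368487 0.41594343 0.14891265] [0.3328152  0.40297587 0.13890085] [0.35850814 0.42806687 0.15411242]
green 99 [ 0.6200286  -0.44253935  0.04331977] [ 0.56825082 -0.51423064  0.03129387] [ 0.65219977 -0.42031718  0.05061744]
amber 753 [ 0.36550006 -0.43892122  0.07359931] [ 0.30453037 -0.4938457   0.03011725] [ 0.58479183 -0.04853173  0.13694314]<stdin>:11: RuntimeWarning: Mean of empty slice
```

View pics/a.png

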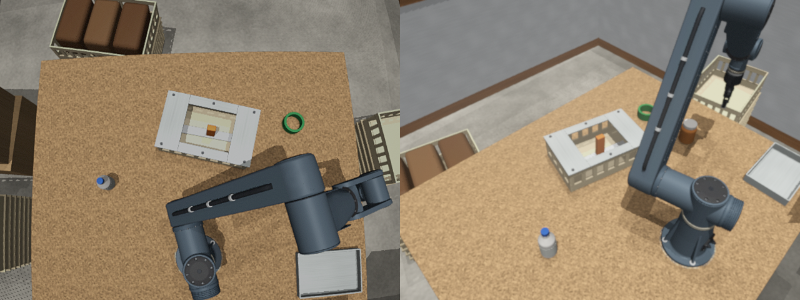

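The side view shows the jar at about (0.365, -0.44) and the bottle at about (0.344, 0.41), both away from the path. The bin yaw is about -14° and the post is near (0.569, -0.076). I'll start the transit at height.

Emit:
move_arm(plan=[[[0, 0, -0.03, 0.12, -0.08, 0, 0], [0, 0, -0.06, 0.25, -0.16, -0.02, 0], [0, 0, -0.1, 0.38, -0.25, -0.05, 0], [0, 0, -0.13, 0.5, -0.33, -0.08, 0], [0, 0, -0.16, 0.63, -0.4, -0.1, 0], [0, 0, -0.2, 0.75, -0.5, -0.1, 0], [0, 0, -0.23, 0.88, -0.58, -0.1, 0], [0, 0, -0.25, 1, -0.66, -0.1, 0]]], force=120)

```text
t: 1.1
tcp_pos: [0.3202, -0.4684, 0.2632]
tool_rot: [0.953, 0.304, 0.0, -0.0]
force: [-1.0, 1.1, 0.6]
finger_gap: 1.002
```

```bash
cat >> h.py <<'E'
def go(pos,yaw_y,tilt=0):
    """print shift/turn in move units from the present pose; yaw_y: world angle (deg) of tool y = leveller x; tilt deg about tool y"""
    s=status.sense(); R0=R.from_quat(s['tool_rot'])
    a=np.radians(yaw_y); y=np.array([np.cos(a),np.sin(a),0]); z=np.array([0,0,-1.]); x=np.cross(y,z)
    R1=R.from_matrix(np.stack([x,y,z],1))*R.from_rotvec([0,np.radians(tilt),0])
    print('t',s['t'],'pos',s['tcp_pos'].round(4),'F',s['force'].round(2),'gap',round(s['finger_gap'],3))
    print('turn',((R0.inv()*R1).as_rotvec()/(np.pi/4)).round(3),'shift',(R0.inv().apply(np.array(pos)-s['tcp_pos'])/.1).round(3))
E
python3 - <<'E'
from h import *
go([.569,-.076,.26],-11)
E
```

```text
t 1.1 pos [ 0.3202 -0.4684  0.2632] F [-1.04  1.13  0.57] gap 1.002
turn [-0.    -0.    -0.968] shift [ 4.302 -1.755  0.033]
```

Emit:
move_arm(plan=[[[0, 0, -0.04, 0.12, -0.08, 0, 0], [0, 0, -0.08, 0.25, -0.16, 0, 0], [0, 0, -0.12, 0.38, -0.24, 0, 0], [0, 0, -0.16, 0.5, -0.32, 0, 0], [0, 0, -0.2, 0.63, -0.4, 0, 0], [0, 0, -0.24, 0.75, -0.48, 0, 0], [0, 0, -0.28, 0.88, -0.56, 0, 0], [0, 0, -0.3, 1, -0.62, 0, 0]]])

```text
t: 2.1
tcp_pos: [0.3657, -0.3599, 0.2633]
tool_rot: [0.91, 0.414, -0.0, -0.0]
force: [0.7, -0.1, 0.2]
finger_gap: 1.002
```

Emit:
move_arm(plan=[[[0, 0, -0.04, 0.12, -0.06, 0, 0], [0, 0, -0.08, 0.25, -0.12, 0, 0], [0, 0, -0.12, 0.38, -0.18, 0, 0], [0, 0, -0.16, 0.5, -0.24, 0, 0], [0, 0, -0.2, 0.63, -0.3, 0, 0], [0, 0, -0.24, 0.75, -0.35, 0, 0], [0, 0, -0.28, 0.88, -0.4, 0, 0], [0, 0, -0.3, 1, -0.45, 0, 0]]])

```text
t: 3.1
tcp_pos: [0.3976, -0.2552, 0.2633]
tool_rot: [0.855, 0.518, 0.0, 0.0]
force: [-0.1, -0.7, -0.8]
finger_gap: 0.999
```

```bash
python3 - <<'E'
from h import *
go([.569,-.076,.26],-11)
s=snapshot('wrist'); save(s,'w1.png')
E
```

```text
t 3.1 pos [ 0.3976 -0.2552  0.2633] F [-0.13 -0.73 -0.76] gap 0.999
turn [ 0.     0.    -0.368] shift [2.382 0.691 0.034]
```

View pics/w1.png

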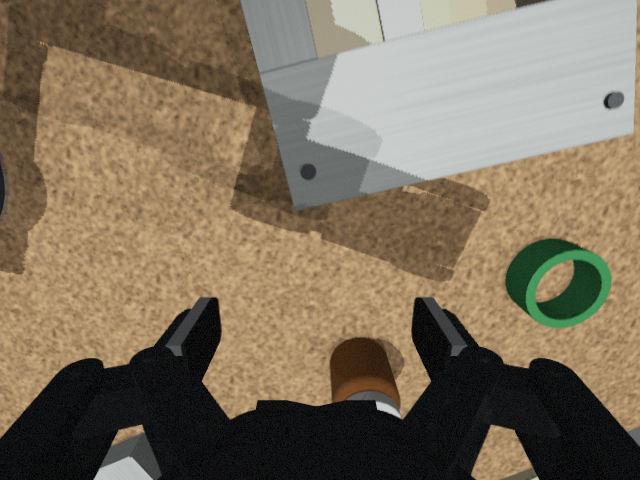

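The wrist view shows the frame's near corner at (300,208), the jar at (365,375) and the tape roll at (560,285), all clear of the fingers. Two more transit calls should put the post in view.

Emit:
move_arm(plan=[[[0, 0, -0.03, 0.12, 0.04, 0, 0], [0, 0, -0.06, 0.25, 0.08, 0, 0], [0, 0, -0.09, 0.38, 0.12, 0, 0], [0, 0, -0.12, 0.5, 0.16, 0, 0], [0, 0, -0.14, 0.63, 0.2, 0, 0], [0, 0, -0.16, 0.75, 0.24, 0, 0], [0, 0, -0.18, 0.88, 0.28, 0, 0], [0, 0, -0.2, 1, 0.32, 0, 0]]])

```text
t: 4.15
tcp_pos: [0.4726, -0.1816, 0.2633]
tool_rot: [0.812, 0.584, 0.0, 0.0]
force: [0.0, -0.4, 0.5]
finger_gap: 0.997
```

Emit:
move_arm(plan=[[[0, 0, -0.02, 0.12, 0.07, 0, 0], [0, 0, -0.04, 0.25, 0.14, 0, 0], [0, 0, -0.06, 0.38, 0.21, 0, 0], [0, 0, -0.08, 0.5, 0.28, 0, 0], [0, 0, -0.1, 0.63, 0.35, 0, 0], [0, 0, -0.13, 0.75, 0.42, 0, 0], [0, 0, -0.15, 0.88, 0.48, 0, 0], [0, 0, -0.17, 1, 0.52, 0, 0]]])

```text
t: 5.15
tcp_pos: [0.5538, -0.1034, 0.2633]
tool_rot: [0.771, 0.637, 0.0, -0.0]
force: [-1.0, 0.3, -0.2]
finger_gap: 0.998
```

```bash
python3 - <<'E'
from h import *
go([.569,-.076,.26],-11)
s=snapshot('wrist'); save(s,'w2.png'); np.savez('w2.npz',**s)
W=cloud(s);hsv=cv2.cvtColor(s['img'],cv2.COLOR_RGB2HSV)
t=(hsv[...,0]<22)&(hsv[...,1]>150)&(hsv[...,2]>90)&(W[...,2]>.118)&(W[...,2]<.15); Q=W[t]
t2=t&(W[...,2]>np.median(Q[:,2])-.005)
Q=W[t2]; print('post',len(Q),np.median(Q,0),cv2.minAreaRect(Q[:,:2].astype(np.float32)*1000))
bl=(W[...,2]>.0105)&(W[...,2]<.02)&(hsv[...,1]<60)&(np.hypot(W[...,0]-.57,W[...,1]+.07)<.13)
nl,L,st,_=cv2.connectedComponentsWithStats(bl.astype(np.uint8))
for k in range(1,nl):
    if st[k,4]>300:
        Q=W[L==k]; print('blade',st[k],cv2.minAreaRect(Q[:,:2].astype(np.float32)*1000),np.median(Q[:,2]))
E
```

```text
t 5.15 pos [ 0.5538 -0.1034  0.2633] F [-0.99  0.27 -0.21] gap 0.998
turn [ 0.    -0.     0.002] shift [0.298 0.097 0.033]
post 1539 [ 0.57226089 -0.07125275  0.13137993] ((572.2461547851562, -72.19400024414062), (37.85245895385742, 24.746614456176758), 77.37458038330078)
blade [ 305   41   45  241 6906] ((571.8690795898438, -70.46617126464844), (259.8009948730469, 40.20561981201172), 77.27020263671875) 0.014613005629491665
```

View pics/w2.png

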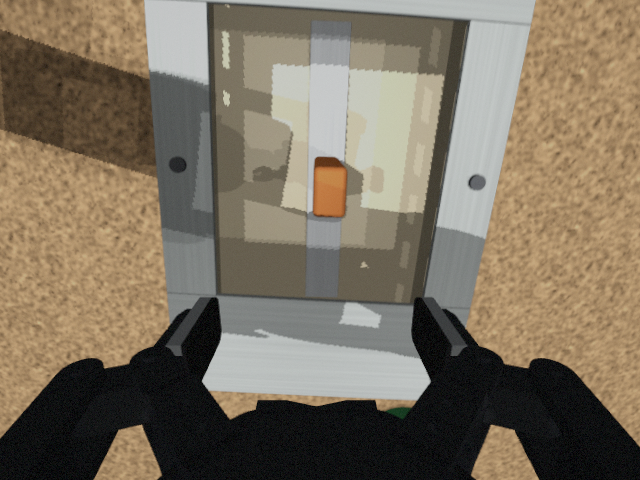

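The post is at (330,190) in the picture with the blade running vertically through it. That puts the post at (0.572, -0.072) with yaw -12.7°. I'll centre over it, then descend.

Emit:
move_arm(plan=[[[0, 0, 0.01, 0.08, 0.03, 0.05, 0], [0, 0, 0.02, 0.16, 0.06, 0.15, 0], [0, 0, 0.03, 0.25, 0.09, 0.28, 0], [0, 0, 0.04, 0.34, 0.12, 0.4, 0], [0, 0, 0.04, 0.34, 0.12, 0.5, 0], [0, 0, 0.04, 0.34, 0.12, 0.6, 0], [0, 0, 0.04, 0.34, 0.12, 0.7, 0], [0, 0, 0.04, 0.34, 0.12, 0.7, 0]]])

```text
t: 6.2
tcp_pos: [0.5708, -0.0731, 0.1924]
tool_rot: [0.782, 0.624, -0.001, -0.001]
force: [-1.0, 0.4, -0.3]
finger_gap: 1.0
```

```bash
cat > plan.py <<'E'
# 2D (leveller y-z rel. to mouth, mm): clearance-maximising path over (cy,cz,theta)
import numpy as np, heapq
from shapely.geometry import Polygon
E
python3 - <<'E'
from h import *
go([.572,-.072,.114],-12.7)
# 2D clearance along a hand path (y along bin from mouth, z world, mm; c = blade underside centre)
def pts():
    seg=lambda a,b:np.linspace(a,b,60)
    out=[]
    for y in(-150,150): out+= [(y,z) for z in np.linspace(0,8,5)]
    out+=[(y,z) for y in np.linspace(-150,150,151) for z in(0,8)]
    out+=[(y,z) for y in(-20,20) for z in np.linspace(8,125,40)]
    out+=[(y,z) for y in(-12,12) for z in np.linspace(80,160,30)]
    out+=[(y,z) for y in(-43,43) for z in np.linspace(159,300,40)]
    out+=[(y,159) for y in np.linspace(-43,43,20)]
    return np.array(out)
P=pts()
boxes=[(-213,-110,120,126),(110,213,120,126),(-213,-200,0,126),(200,213,0,126),(-213,213,-10,6)]
def clr(cy,cz,th):
    t=np.radians(th);c,s=np.cos(t),np.sin(t)
    q=P@np.array([[c,s],[-s,c]])+[cy,cz]
    best=1e9
    for y0,y1,z0,z1 in boxes:
        dy=np.maximum(np.maximum(y0-q[:,0],q[:,0]-y1),0);dz=np.maximum(np.maximum(z0-q[:,1],q[:,1]-z1),0)
        best=min(best,np.hypot(dy,dz).min())
    return best
# per theta, widest-clearance (cy,cz) with height of end a given
for th in range(0,50,5):
    r=[(round(clr(cy,cz,th),1),cy,cz) for cy in range(-70,61,5) for cz in range(6,290,6)]
    A=np.array(r)
    print(th,[ (int(cz),*A[A[:,2]==cz][A[A[:,2]==cz][:,0].argmax()][[1,0]]) for cz in range(12,290,18)])
E
```

```text
t 6.2 pos [ 0.5708 -0.0731  0.1924] F [-1.04  0.42 -0.34] gap 1.0
turn [-0.002 -0.    -0.003] shift [0.013 0.01  0.784]
0 [(12, np.float64(-40.0), np.float64(6.0)), (30, np.float64(-25.0), np.float64(24.0)), (48, np.float64(-5.0), np.float64(42.0)), (66, np.float64(0.0), np.float64(46.0)), (84, np.float64(-20.0), np.float64(28.0)), (102, np.float64(-40.0), np.float64(10.0)), (120, np.float64(-70.0), np.float64(0.0)), (138, np.float64(-70.0), np.float64(12.0)), (156, np.float64(-70.0), np.float64(30.0)), (174, np.float64(-70.0), np.float64(48.0)), (192, np.float64(-70.0), np.float64(66.0)), (210, np.float64(-70.0), np.float64(84.0)), (228, np.float64(-70.0), np.float64(102.0)), (246, np.float64(-70.0), np.float64(120.0)), (264, np.float64(-70.0), np.float64(138.0)), (282, np.float64(-70.0), np.float64(156.0))]
5 [(12, np.float64(-70.0), np.float64(0.0)), (30, np.float64(-35.0), np.float64(10.9)), (48, np.float64(-20.0), np.float64(28.9)), (66, np.float64(-15.0), np.float64(33.0)), (84, np.float64(-30.0), np.float64(15.0)), (102, np.float64(-45.0), np.float64(4.9)), (120, np.float64(10
[... 5223 characters left out ...]
oat64(81.1))]
45 [(12, np.float64(-70.0), np.float64(0.0)), (30, np.float64(-70.0), np.float64(0.0)), (48, np.float64(-70.0), np.float64(0.0)), (66, np.float64(-70.0), np.float64(0.0)), (84, np.float64(-70.0), np.float64(0.0)), (102, np.float64(-70.0), np.float64(0.0)), (120, np.float64(-60.0), np.float64(7.9)), (138, np.float64(-40.0), np.float64(25.9)), (156, np.float64(0.0), np.float64(43.9)), (174, np.float64(45.0), np.float64(61.9)), (192, np.float64(60.0), np.float64(64.8)), (210, np.float64(60.0), np.float64(59.2)), (228, np.float64(60.0), np.float64(58.3)), (246, np.float64(60.0), np.float64(61.5)), (264, np.float64(60.0), np.float64(69.3)), (282, np.float64(60.0), np.float64(80.5))]
```

Clearance along a path that raises end_a first, at up to about 28° tilt, stays at or above roughly 8–10 mm. Now I'll descend and grip.

Emit:
move_arm(plan=[[[0, 0, 0, 0.01, 0.01, 0.12, 0], [0, 0, 0, 0.01, 0.01, 0.26, 0], [0, 0, 0, 0.01, 0.01, 0.4, 0], [0, 0, 0, 0.01, 0.01, 0.54, 0], [0, 0, 0, 0.01, 0.01, 0.66, 0], [0, 0, 0, 0.01, 0.01, 0.74, 0], [0, 0, 0, 0.01, 0.01, 0.78, 0], [0, 0, 0, 0.01, 0.01, 0.78, 0]]])

```text
t: 7.2
tcp_pos: [0.5727, -0.0723, 0.1152]
tool_rot: [0.781, 0.624, -0.0, -0.0]
force: [0.3, 0.4, -0.3]
finger_gap: 1.001
```

Emit:
move_arm(plan=[[[0, 0, 0, 0, 0, 0, 0.4], [0, 0, 0, 0, 0, 0, 0.7], [0, 0, 0, 0, 0, 0, 1], [0, 0, 0, 0, 0, 0, 1], [0, 0, 0, 0, 0, 0, 1], [0, 0, 0, 0, 0, 0, 1], [0, 0, 0, 0, 0, 0, 1], [0, 0, 0, 0, 0, 0, 1]]], force=120)

```text
t: 8.2
tcp_pos: [0.5719, -0.0721, 0.1157]
tool_rot: [0.781, 0.624, -0.001, -0.001]
force: [-3.3, 0.5, 4.4]
finger_gap: 0.291
```

```bash
rm -f plan.py; cat >> h.py <<'E'
M=np.array([.573,-.0605]); BY=np.array([np.sin(np.radians(14.1)),np.cos(np.radians(14.1))])  # mouth centre, bin y
Y0=-12.7
def via(*ways,x=None):
    """for (cy,cz,th) mm,deg of the leveller: turn about tool y and shift, move units, from the present pose; TCP is 108 mm up the post"""
    s=status.sense(); R0=R.from_quat(s['tool_rot']); p=s['tcp_pos']
    n=R0.as_matrix()[:,2]
    c=p+n*.108; print('t',s['t'],'F',s['force'].round(1),'gap',round(s['finger_gap'],3),'now cy,cz',((c[:2]-M)@BY*1e3).round(1),(c[2]*1e3).round(1),'tilt',np.degrees(np.arctan2(n[:2]@BY,-n[2])).round(1))
    a=np.radians(Y0); y=np.array([np.cos(a),np.sin(a),0]); z=np.array([0,0,-1.]); X=np.array([np.cos(np.radians(-14.1)),np.sin(np.radians(-14.1))])
    for cy,cz,th in ways:
        R1=R.from_matrix(np.stack([np.cross(y,z),y,z],1))*R.from_rotvec([0,np.radians(th),0])
        tgt=np.r_[M+BY*cy/1e3,cz/1e3]-R1.as_matrix()[:,2]*.108
        print((cy,cz,th),'turn',((R0.inv()*R1).as_rotvec()/(np.pi/4)).round(2),'shift',(R0.inv().apply(tgt-p)/.1).round(2))
E
python3 - <<'E'
from h import *
via((-14,20,0),(-18,32,0),(-24,46,5),(-30,56,10),(-39,66,15),(-42,76,19),(-40,90,23),(-30,100,26),(-15,110,27),(5,120,28))
E
```

```text
t 8.2 F [-3.3  0.5  4.4] gap 0.291 now cy,cz -11.5 7.7 tilt -0.0
(-14, 20, 0) turn [-0. -0. -0.] shift [-0.02 -0.02 -0.12]
(-18, 32, 0) turn [-0. -0. -0.] shift [-0.06 -0.02 -0.24]
(-24, 46, 5) turn [-0.    0.11 -0.  ] shift [-0.22 -0.02 -0.38]
(-30, 56, 10) turn [-0.    0.22 -0.  ] shift [-0.37 -0.02 -0.47]
(-39, 66, 15) turn [-0.    0.33 -0.  ] shift [-0.55 -0.02 -0.55]
(-42, 76, 19) turn [-0.    0.42 -0.  ] shift [-0.66 -0.02 -0.62]
(-40, 90, 23) turn [-0.    0.51 -0.  ] shift [-0.71 -0.02 -0.74]
(-30, 100, 26) turn [-0.    0.58 -0.  ] shift [-0.66 -0.02 -0.81]
(-15, 110, 27) turn [-0.   0.6 -0. ] shift [-0.52 -0.02 -0.9 ]
(5, 120, 28) turn [-0.    0.62 -0.  ] shift [-0.34 -0.01 -1.  ]
```

Emit:
move_arm(plan=[[[0, 0, 0, -0.01, 0, -0.05, 1], [0, 0, 0, -0.02, 0, -0.1, 1], [0, 0, 0, -0.03, 0, -0.15, 1], [0, 0, 0, -0.05, 0, -0.2, 1], [0, 0, 0, -0.06, 0, -0.24, 1], [0, 0.04, 0, -0.12, 0, -0.3, 1], [0, 0.08, 0, -0.17, 0, -0.34, 1], [0, 0.11, 0, -0.22, 0, -0.38, 1]]])

```text
t: 9.2
tcp_pos: [0.5677, -0.094, 0.1536]
tool_rot: [0.781, 0.623, 0.034, -0.027]
force: [0.0, 0.0, -2.7]
finger_gap: 0.293
```

```bash
python3 - <<'E'
from h import *
via((-27,52,7),(-31,57,10),(-36,62,12.5),(-39,66,15),(-41,71,17),(-42,76,19),(-41,84,21.5),(-38,92,24),(-30,100,26))
s=snapshot('side'); I=s['img']; 
W=cloud(s); 
cv2.imwrite('pics/s1.png',cv2.resize(I[150:330,380:560,::-1],(600,600)))
E
```

```text
t 9.2 F [ 0.   0.  -2.7] gap 0.293 now cy,cz -24.4 46.0 tilt 5.0
(-27, 52, 7) turn [ 0.    0.04 -0.  ] shift [-0.06 -0.03 -0.06]
(-31, 57, 10) turn [ 0.    0.11 -0.  ] shift [-0.15 -0.03 -0.11]
(-36, 62, 12.5) turn [ 0.    0.17 -0.  ] shift [-0.24 -0.03 -0.16]
(-39, 66, 15) turn [ 0.    0.22 -0.  ] shift [-0.31 -0.03 -0.2 ]
(-41, 71, 17) turn [ 0.    0.27 -0.  ] shift [-0.37 -0.03 -0.24]
(-42, 76, 19) turn [ 0.    0.31 -0.  ] shift [-0.41 -0.03 -0.28]
(-41, 84, 21.5) turn [ 0.    0.37 -0.  ] shift [-0.44 -0.03 -0.35]
(-38, 92, 24) turn [ 0.    0.42 -0.  ] shift [-0.45 -0.03 -0.41]
(-30, 100, 26) turn [ 0.    0.47 -0.  ] shift [-0.4  -0.03 -0.47]
```

View pics/s1.png

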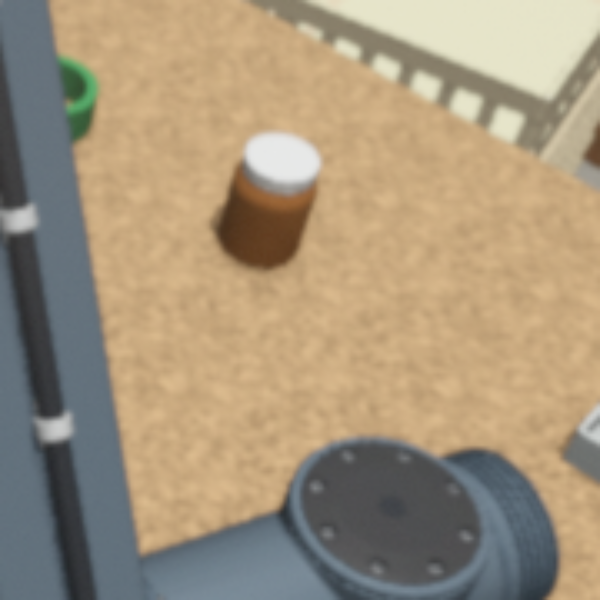

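My crop missed the leveller and only shows the jar standing. The force is -2.7 N, about the leveller's weight, so it is held free. Next I'll go to 15° tilt and check for slip with the wrist camera.

Emit:
move_arm(plan=[[[0, 0.02, 0, -0.03, 0, -0.03, 1], [0, 0.04, 0, -0.06, -0.01, -0.06, 1], [0, 0.08, 0, -0.11, -0.01, -0.09, 1], [0, 0.11, 0, -0.15, -0.02, -0.11, 1], [0, 0.14, 0, -0.2, -0.02, -0.14, 1], [0, 0.17, 0, -0.24, -0.03, -0.16, 1], [0, 0.2, 0, -0.28, -0.03, -0.18, 1], [0, 0.22, 0, -0.31, -0.03, -0.2, 1]]])

```text
t: 10.25
tcp_pos: [0.5575, -0.1253, 0.1706]
tool_rot: [0.775, 0.619, 0.101, -0.081]
force: [-0.1, -0.3, -2.8]
finger_gap: 0.289
```

```bash
python3 - <<'E'
from h import *
via((-41,71,17),(-42,76,19),(-41,84,21.5),(-39,90,24),(-30,100,26),(-15,110,27),(5,120,28),(25,132,28),(40,142,28))
s=snapshot('wrist'); save(s,'w3.png'); np.savez('w3.npz',**s)
E
```

```text
t 10.25 F [-0.1 -0.3 -2.8] gap 0.289 now cy,cz -38.9 66.2 tilt 14.9
(-41, 71, 17) turn [ 0.    0.05 -0.  ] shift [-0.05 -0.   -0.05]
(-42, 76, 19) turn [ 0.    0.09 -0.  ] shift [-0.08 -0.   -0.1 ]
(-41, 84, 21.5) turn [ 0.    0.15 -0.  ] shift [-0.1  -0.   -0.17]
(-39, 90, 24) turn [ 0.   0.2 -0. ] shift [-0.11 -0.   -0.22]
(-30, 100, 26) turn [ 0.    0.25 -0.  ] shift [-0.04  0.   -0.28]
(-15, 110, 27) turn [ 0.    0.27 -0.  ] shift [ 0.12  0.   -0.34]
(5, 120, 28) turn [ 0.    0.29 -0.  ] shift [ 0.32  0.01 -0.38]
(25, 132, 28) turn [ 0.    0.29 -0.  ] shift [ 0.54  0.01 -0.44]
(40, 142, 28) turn [ 0.    0.29 -0.  ] shift [ 0.71  0.02 -0.5 ]
```

View pics/w3.png

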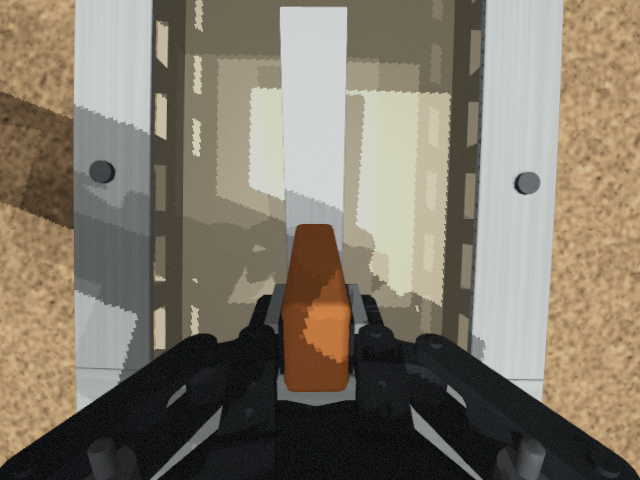

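The post is centred in the fingers at (315,310). The blade's +y end is at row 7, fully visible inside the mouth. I'll measure the blade's slope and end from depth.

```bash
python3 - <<'E'
from h import *
s=dict(np.load('w3.npz')); W=cloud(s)
P=W[12:200:4,300:330].reshape(-1,3); u=(P[:,:2]-M)@BY
A=np.polyfit(u,P[:,2],1); print('slope deg',np.degrees(np.arctan(A[0])),'z at u=',A[1])
for r in range(2,14,2): w=W[r,314]; print(r,((w[:2]-M)@BY*1e3).round(1),(w[2]*1e3).round(1))
m=W[40:120,60:76].reshape(-1,3)
print('frame z',np.nanmedian(W[300:350,90:120,2]))
E
```

```text
** On entry to DLASCL parameter number  4 had an illegal value
 ** On entry to DLASCL parameter number  4 had an illegal value
 ** On entry to DLASCL parameter number  4 had an illegal value
 ** On entry to DLASCL parameter number  4 had an illegal value
 ** On entry to DLASCL parameter number  5 had an illegal value
 ** On entry to DLASCL parameter number  4 had an illegal valueTraceback (most recent call last):
  File "<stdin>", line 4, in <module>
    c, resids, rank, s = lstsq(lhs, rhs, rcond)
                         ~~~~~^^^^^^^^^^^^^^^^^
    x, resids, rank, s = _umath_linalg.lstsq(a, b, rcond,
                         ~~~~~~~~~~~~~~~~~~~^^^^^^^^^^^^^
                                             signature=signature)
                                             ^^^^^^^^^^^^^^^^^^^^
    raise LinAlgError("SVD did not converge in Linear Least Squares")
numpy.linalg.LinAlgError: SVD did not converge in Linear Least Squares
```

```bash
python3 - <<'E'
from h import *
s=dict(np.load('w3.npz')); W=cloud(s)
P=W[12:200:4,300:330].reshape(-1,3); P=P[np.isfinite(P[:,0])]; u=(P[:,:2]-M)@BY
A=np.polyfit(u,P[:,2],1); print('slope deg',np.degrees(np.arctan(A[0])),A[1])
for r in range(2,16,2): w=W[r,318]; print(r,((w[:2]-M)@BY*1e3).round(1),(w[2]*1e3).round(1))
E
```

```text
slope deg 14.899046053520468 0.08374837837544175
2 173.8 6.7
4 172.1 6.7
6 170.5 6.4
8 101.3 112.4
10 101.1 110.8
12 99.9 111.0
14 99.3 110.0
```

The slope reads 14.9° as commanded, and the end is at (102, 112) mm as planned, so nothing has slipped. Next I'll pass the end up through the mouth.

Emit:
move_arm(plan=[[[0, 0.03, 0, -0.03, 0, -0.03, 1], [0, 0.05, 0, -0.05, 0, -0.05, 1], [0, 0.09, 0, -0.08, 0, -0.1, 1], [0, 0.12, 0, -0.09, 0, -0.14, 1], [0, 0.15, 0, -0.1, 0, -0.17, 1], [0, 0.2, 0, -0.11, 0, -0.22, 1], [0, 0.23, 0, -0.08, 0, -0.25, 1], [0, 0.25, 0, -0.04, 0, -0.28, 1]]])

```text
t: 11.3
tcp_pos: [0.5552, -0.1357, 0.1968]
tool_rot: [0.761, 0.608, 0.177, -0.141]
force: [-0.4, -0.1, -2.7]
finger_gap: 0.287
```

```bash
python3 - <<'E'
from h import *
via((-23,105,27),(-15,110,27),(-5,115,28),(5,120,28),(15,126,28),(25,133,29),(35,140,29),(45,148,29),(52,160,29),(55,175,29),(58,195,29),(58,210,29))
E
```

```text
t 11.3 F [-0.4 -0.1 -2.7] gap 0.287 now cy,cz -29.7 99.8 tilt 26.2
(-23, 105, 27) turn [ 0.    0.02 -0.  ] shift [ 0.07  0.   -0.02]
(-15, 110, 27) turn [ 0.    0.02 -0.  ] shift [ 0.16  0.   -0.03]
(-5, 115, 28) turn [ 0.    0.04 -0.  ] shift [ 0.25  0.01 -0.03]
(5, 120, 28) turn [ 0.    0.04 -0.  ] shift [ 0.37  0.01 -0.03]
(15, 126, 28) turn [ 0.    0.04 -0.  ] shift [ 0.48  0.01 -0.04]
(25, 133, 29) turn [ 0.    0.06 -0.  ] shift [ 0.58  0.01 -0.06]
(35, 140, 29) turn [ 0.    0.06 -0.  ] shift [ 0.7   0.02 -0.07]
(45, 148, 29) turn [ 0.    0.06 -0.  ] shift [ 0.83  0.02 -0.1 ]
(52, 160, 29) turn [ 0.    0.06 -0.  ] shift [ 0.94  0.02 -0.18]
(55, 175, 29) turn [ 0.    0.06 -0.  ] shift [ 1.04  0.02 -0.3 ]
(58, 195, 29) turn [ 0.    0.06 -0.  ] shift [ 1.15  0.02 -0.47]
(58, 210, 29) turn [ 0.    0.06 -0.  ] shift [ 1.22  0.02 -0.6 ]
```

Emit:
move_arm(plan=[[[0, 0.02, 0, 0.07, 0, -0.02, 1], [0, 0.02, 0, 0.16, 0, -0.03, 1], [0, 0.04, 0, 0.25, 0.01, -0.03, 1], [0, 0.04, 0, 0.37, 0.01, -0.03, 1], [0, 0.04, 0, 0.48, 0.01, -0.04, 1], [0, 0.06, 0, 0.58, 0.01, -0.06, 1], [0, 0.06, 0, 0.7, 0.02, -0.07, 1], [0, 0.06, 0, 0.83, 0.02, -0.1, 1]]])

```text
t: 12.3
tcp_pos: [0.5728, -0.0671, 0.2425]
tool_rot: [0.757, 0.604, 0.194, -0.155]
force: [0.6, 0.2, -3.3]
finger_gap: 0.287
```

```bash
python3 - <<'E'
from h import *
via((52,158,29),(56,170,29),(58,184,29),(58,198,29),(58,212,29),(56,222,29),(54,230,28),(50,240,26))
s=snapshot('top'); cv2.imwrite('pics/t2.png',cv2.resize(s['img'][100:300,220:480,::-1],(780,600)))
E
```

```text
t 12.3 F [ 0.6  0.2 -3.3] gap 0.287 now cy,cz 45.6 147.8 tilt 28.8
(52, 158, 29) turn [ 0.  0. -0.] shift [ 0.1   0.   -0.06]
(56, 170, 29) turn [ 0.  0. -0.] shift [ 0.19  0.   -0.14]
(58, 184, 29) turn [ 0.  0. -0.] shift [ 0.28  0.   -0.26]
(58, 198, 29) turn [ 0.  0. -0.] shift [ 0.35  0.   -0.38]
(58, 212, 29) turn [ 0.  0. -0.] shift [ 0.41  0.   -0.5 ]
(56, 222, 29) turn [ 0.  0. -0.] shift [ 0.44  0.   -0.6 ]
(54, 230, 28) turn [ 0.   -0.02 -0.  ] shift [ 0.48  0.   -0.68]
(50, 240, 26) turn [ 0.   -0.06 -0.  ] shift [ 0.54 -0.   -0.79]
```

View pics/t2.png

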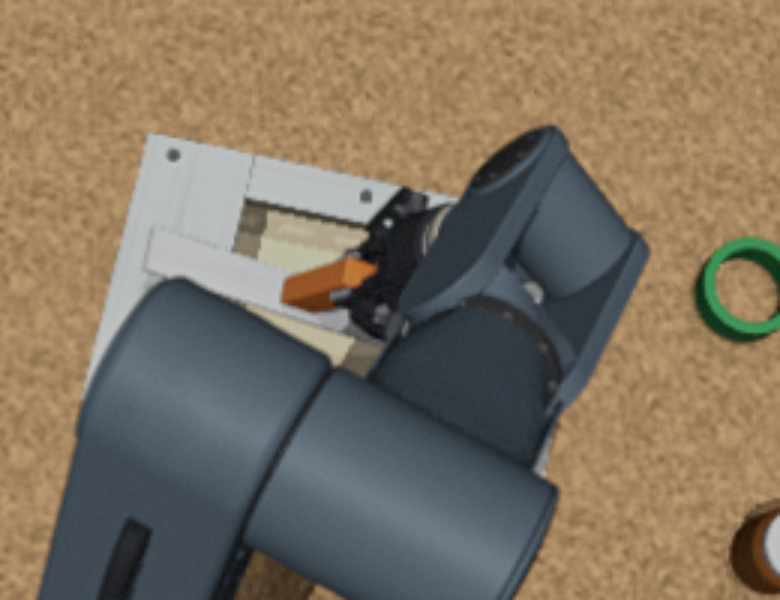

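The blade now rises through the mouth with its +y end above the frame at (150,250), gripped at (345,275). The tape roll and jar haven't moved. I'll lift it the rest of the way out.

Emit:
move_arm(plan=[[[0, 0, 0, 0.1, 0, -0.06, 1], [0, 0, 0, 0.19, 0, -0.14, 1], [0, 0, 0, 0.28, 0, -0.26, 1], [0, 0, 0, 0.35, 0, -0.38, 1], [0, 0, 0, 0.41, 0, -0.5, 1], [0, 0, 0, 0.44, 0, -0.6, 1], [0, -0.02, 0, 0.48, 0, -0.68, 1], [0, -0.06, 0, 0.54, 0, -0.79, 1]]])

```text
t: 13.35
tcp_pos: [0.5744, -0.0589, 0.3375]
tool_rot: [0.762, 0.607, 0.175, -0.141]
force: [0.4, -0.9, -3.5]
finger_gap: 0.291
```

```bash
python3 - <<'E'
from h import *
via((45,243,22),(40,243,18),(30,243,14),(20,243,10),(10,240,6),(5,235,2),(0,230,0))
E
```

```text
t 13.35 F [ 0.4 -0.9 -3.5] gap 0.291 now cy,cz 49.2 240.4 tilt 26.0
(45, 243, 22) turn [-0.   -0.09 -0.  ] shift [ 0.05  0.   -0.04]
(40, 243, 18) turn [-0.   -0.18 -0.  ] shift [ 0.08 -0.   -0.05]
(30, 243, 14) turn [-0.   -0.27 -0.  ] shift [ 0.06 -0.   -0.08]
(20, 243, 10) turn [-0.   -0.36 -0.  ] shift [ 0.05 -0.   -0.11]
(10, 240, 6) turn [-0.   -0.44 -0.  ] shift [ 0.02 -0.01 -0.1 ]
(5, 235, 2) turn [-0.   -0.53 -0.  ] shift [ 0.02 -0.01 -0.05]
(0, 230, 0) turn [-0.   -0.58 -0.  ] shift [-0.01 -0.01 -0.01]
```

Emit:
move_arm(plan=[[[0, -0.05, 0, 0.03, 0, -0.02, 1], [0, -0.12, 0, 0.06, 0, -0.04, 1], [0, -0.2, 0, 0.07, 0, -0.06, 1], [0, -0.28, 0, 0.06, 0, -0.08, 1], [0, -0.37, 0, 0.05, 0, -0.1, 1], [0, -0.46, 0, 0.02, 0, -0.08, 1], [0, -0.53, 0, 0.01, -0.01, -0.05, 1], [0, -0.58, 0, 0, -0.01, -0.02, 1]]])

```text
t: 14.35
tcp_pos: [0.5733, -0.0579, 0.3391]
tool_rot: [0.781, 0.624, -0.001, 0.0]
force: [-0.2, 0.1, -2.4]
finger_gap: 0.286
```

Emit:
move_arm(plan=[[[0, 0, 0, 0, 0, 0, 1], [0, 0, 0, 0, 0, 0, 1], [0, 0, 0, 0, 0, 0, 1], [0, 0, 0, 0, 0, 0, 1], [0, 0, 0, 0, 0, 0, 1], [0, 0, 0, 0, 0, 0, 1], [0, 0, 0, 0, 0, 0, 1], [0, 0, 0, 0, 0, 0, 1]]])

```text
t: 15.35
tcp_pos: [0.5735, -0.0593, 0.3391]
tool_rot: [0.781, 0.624, -0.0, -0.0]
force: [0.3, -0.1, -3.2]
finger_gap: 0.29
```

```bash
python3 - <<'E'
from h import *
via()
print(abs(status.sense()['qd']).max())
s=snapshot('wrist'); W=cloud(s); save(s,'w4.png')
I=cv2.cvtColor(s['img'],cv2.COLOR_RGB2HSV)
m=(I[...,1]<60)&(abs(W[...,2]-.238)<.05)
P=W[m]; u=(P[:,:2]-M)@BY; A=np.polyfit(u,P[:,2],1)
print(len(P),'slope',np.degrees(np.arctan(A[0])),'u',u.min(),u.max(),'z',P[:,2].min(),P[:,2].max())
E
```

```text
t 15.35 F [ 0.3 -0.1 -3.2] gap 0.29 now cy,cz 1.3 231.1 tilt 0.0
0.001719889976542618
14635 slope 0.0039045267733938756 u -0.13915553262298846 0.15020315675297732 z 0.2349156162879335 0.28452810749520285
```

View pics/w4.png

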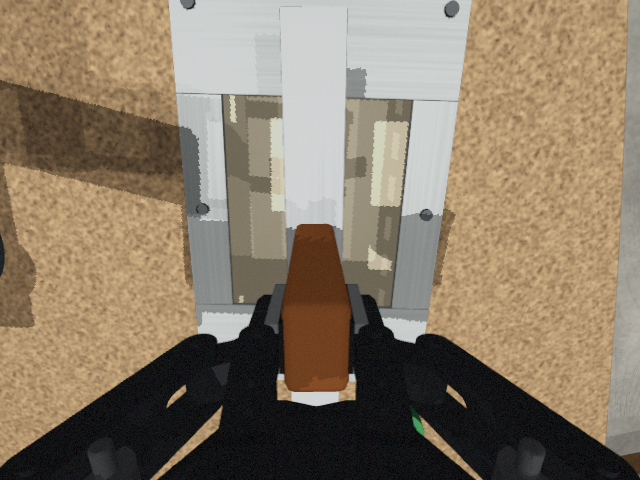

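The blade is held level over the mouth with its end at (314,10), well above the frame. Nothing is moving, so I'm handing in.

```bash
python3 -c "
from station import manip
print(manip.sign_off())"
```

```text
the job is handed in; nothing more can be done
None
```

The leveller is out of the bin and was held level, motionless and right above the mouth when I handed the job in. The hand-in gives no verdict, so what follows rests on my own last checks.

**What I did:** I gripped the post at 120 N and lifted it. I brought end_a up through the mouth first at up to 29° tilt, then swung it clear and levelled it.

**Last checks, at 15.4 s of the 35 s:**
- **Position:** the blade's underside was about 105 mm above the frame, and its middle within about 2 mm of the mouth's centre.
- **Level and still:** the tool tilt was 0.0°. The wrist camera's depth gave a blade slope of about 0°, and joint speeds were about 0.002 rad/s at most.
- **Grip and contact:** the readings I took after each carrying move showed a vertical force of 2.4–3.5 N, about the leveller's own weight. I saw no sign of pressing on the bin.
- **Tilt through the mouth:** from the arm's pose, at 26° end_a was at about 170 mm and end_b at about 37 mm.

**Bystanders:** the jar and the tape roll were where they started when I last saw them, part-way through the lift. I did not photograph the bottle again, but the arm never went near it.

**What went wrong:** one side-camera crop missed the leveller and showed only the jar, and one measuring script had to be rerun because of missing depth readings. Neither affected the arm's moves.

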